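Let the cans out of the counter dispenser

ROBOT

A 6-joint arm with a two-finger parallel gripper is mounted at the origin on the work surface. World frame = base frame: x ahead of the robot, y to its left, z up, the work surface at z = 0. Lengths are in mm, angles in rad, forces in N, time in s.
With the tool pointing down it reaches from about 350 to 975 mm from the base axis. Payload 7.1 kg.
Tool frame: the origin (TCP) lies midway between the tips of the shut fingers; the grasp point (between the pads) lies 19 mm behind it (ctrl.tcp_to_grasp is the distance from the TCP to the grasp point, in mm); z points along the fingers, y is the line along which they close (so a half turn about z gives the same grasp; the last joint's range is limited). The gripper opens to 88 mm and grips with 3 to 60 N. Pads are 20 mm wide; open, the fingers measure 115 mm over their backs; the gripper's body (75 mm by 178 mm) begins 61 mm behind the grasp point.
Start: joints at [1.209, 0.423, 1.63, -0, 1.089, -0.019], TCP at [210.046, 588.63, 222.675] pointing down, gripper open.
Joint ranges: [-3, 3], [-0.9, 2.11], [0.09, 2.58], [-1.31, 4.45], [0.11, 2.69], [-2.54, 2.54]. Speed limits (rad/s): [2.39, 2.39, 3.01, 3.14, 3.14, 3.14].

INTERFACE

Orientations are given as a rotation vector (axis times angle).
In Python, from workcell import get_obs, cams, ticket, boxes_of, ctrl gives the robot as it stands.
- The arm moves only by the shell command python3 -m creep 'ROWS' [OPENING]. ROWS is JSON, one flat list of numbers, 4 for each row, row after row: the shift along the world's x, y, z in m, then the turn about the world's z in rad. In form: [tx, ty, tz, spin, tx, ty, tz, spin, ...]. A call has 1 to 10 rows; each row is the pose to reach, as a shift and turn from the pose commanded when the call began; what a row does not reach only later rows make up. A row lasts 1/12 s, in which the tool goes at most 41.7 mm and 7.16 degrees, less where a joint would pass 70% of its speed; a pose out of reach is approached as far as the arm can. A call with a gripper value outside its range is refused whole. OPENING is the opening, from 0 (shut) to 1 (fully open), set as the call begins (- or left out, the last holds). The fingers move at their own pace and stop on an object; the grip force is fixed at half the most. Time passes only in rows, so rows that repeat a pose let the fingers close. It gives the time, the measured TCP pose, the force, the opening and the grip force at its end, in the units of the state.
- get_obs(): the state, without advancing time (a new reading comes with each control period).
- cams.get_image(name): name is "side" or "top" or "wrist"; returns (picture, depth): 420x560x3 uint8, red, green, blue; 420x560 float32, mm along the optical axis (not along the pixel's ray), 0 where there is no reading.
- cams.get_calibration(name): a dict with "mtx" (3x3 intrinsics, pixels), "R" (3x3) and "t" (3): a world point X has camera coordinates R X + t; the wrist camera has in their place "mount" (4x4, takes a point from camera to tool coordinates, whose origin is the TCP and whose axes are the flange's). Camera axes: x right, y down, z forward; pixel columns grow to the right and rows downward; lengths in mm; the calibration is good to about 2 mm. A picture is of the moment at which its call begins: read the wrist's pose just before it. get_calibration takes no time and is no camera call.
- ticket.close_job(): hands the job in; it is judged then, once.
Trained networks look in the newest picture that a camera, given by its name, has taken for a name from the list of things; names that differ only in an ending like _2 or _b are one class to them, and where a whole thing is asked for, a point or a joint stands for the part that bears it (a point fixed in the world has none). Each returns a list of dicts, best first, with "score" (0 to 1); they miss things now and then, are a little off and sometimes report something else, mostly with a low value. They report only what shows in the picture. A call takes as long as a camera call.
- boxes_of(camera, target): "centre" ([column, row] in pixels, amid what is visible of it).
The state is a dict: "t": time; "qpos": joint angles; "qvel": joint speeds; "joint_torque": joint torques, N m; "ee_pos": TCP position; "orientation": TCP orientation; "ft_force": force on the tool from outside, world axes, zero at the start; "moment": the same for the moment, N m; "width": finger opening in mm; "grasp_force": force on a finger pad.
Only numpy, scipy, OpenCV 4.12 (cv2) and the standard library are available. Lean on these libraries where they do the work, as an engineer would, in place of code of your own. Each camera call takes 0.05 s, during which the arm holds its last target. There are 200 camera calls.

TASK

Press the lever of the can dispenser down with your fingertips so that its linked lid lifts, and keep it down until both cans have rolled out into the open tray. Then ease the lever back up slowly so that the lid comes down shut without slamming, and let go. Work only the lever: do not touch the lid or the cans, and leave the bottle, jar and cup where they stand.

Things in the scene. Friction and masses are not known exactly. Their poses are not given: they have to be found in the camera images.
- dispenser: White can dispenser fixed to the counter, foot 130 (x) x 290 (y) mm, 134 mm high, 205 with the lid up. Origin on the counter below the lid's lip; z up; the lever is on its -x side. The chute, 100 mm wide inside, slopes down 0.12 rad along -y: covered hopper with clear walls at y 0 to 115 mm, open tray at y 0 to -140 mm, ended by a rubber stop. Freed cans roll down by themselves.
- lever_pad (a point): Centre of the top of the lever's dark rubber pad (36 x 36 x 6 mm) on the free end of the steel lever. At rest at x -115, y -69, z 117 mm in the dispenser's frame, sloping 0.16 rad (-y side higher). Pressed, it goes down 59 mm on an arc of 188 mm radius about a level axis along x on its +y side (sideways shift under 4 mm), then slopes 0.16 rad the other way. Only the counter is below it.
- lever (a joint): Lever angle in rad: 0 at rest (up), 0.32 pressed right down on its stop. A spring and the lid's weight push it back up; it needs about 3 to 6 N at the pad. If let go it flies up and the lid slams.
- lid (a joint): Angle of the lid in rad: 0 shut, 0.64 fully up; geared to the lever, always twice its angle. The lid is a steel sheet over the hopper, 106 mm wide, 130 mm long, with a lip 50 mm deep hanging from its free edge that holds the cans back; they pass under it from about 0.35 rad. Hinge axis along the dispenser's x at y 116, z 123 mm in its frame.
- lid_edge (a point): Middle of the lid's free edge, on top, above the lip; when shut it is at y -11, z 104 mm in the dispenser's frame, and it swings up.
- can1: Drink can lying across the chute, 53 mm in diameter, 90 mm long, about 0.2 kg; origin at its centre. Starts in the hopper against the lip; in the tray it lies against the rubber stop, its centre at about y = -115 mm in the dispenser's frame.
- can2: Second can, the same as the first, lying behind it in the hopper; it ends behind the first in the tray, its centre at about y = -63 mm in the dispenser's frame.
- sauce_bottle: Brown glass bottle, 56 mm in diameter, 170 mm high, standing beside the dispenser; origin at the centre of its underside. To be left alone.
- pickle_jar: Glass jar, 72 mm in diameter, 90 mm high, standing near the tray's end; origin at the centre of its underside. To be left alone.
- noodle_cup: Paper cup with a lid, 96 mm in diameter at the top, 98 mm high, standing near the hopper's end; origin at the centre of its underside. To be left alone.

How it is judged (in metres and radians):
On the way:
1. with the lid held up by the lever, both cans have rolled out into the tray (value of joint lid above 0.3 rad and y of can1 in the frame of dispenser between -0.14 and -0.05 m and x of can1 in the frame of dispenser between -0.02 and 0.02 m and z of each of can1, can2 in the frame of dispenser below 0.07 m and y of can2 in the frame of dispenser between -0.14 and -0.05 m and x of can2 in the frame of dispenser between -0.02 and 0.02 m), for 0.2 s.
At the end, for the whole second after the job is handed in: The lid is shut (joint under 0.03 rad) and the lever back up (under 0.02 rad); both cans lie still in the tray (centres 50 to 140 mm from the dispenser's origin towards the stop, within 20 mm of the chute's middle, lower than 70 mm) (value of joint lid below 0.03 rad and value of joint lever below 0.02 rad and y of can1 in the frame of dispenser between -0.14 and -0.05 m and x of can1 in the frame of dispenser between -0.02 and 0.02 m and z of each of can1, can2 in the frame of dispenser below 0.07 m and y of can2 in the frame of dispenser between -0.14 and -0.05 m and x of can2 in the frame of dispenser between -0.02 and 0.02 m and linear speed of each of can1, can2 below 0.02 m/s); the robot touches nothing.
It fails at once if the lid slams: it falls faster than 1.5 rad/s in the last 0.25 rad before shut (value of joint lid below 0.25 rad and velocity of joint lid below -1.5 rad/s).
It fails at once if the robot touches the lid (contact force between any of the fingers, the arm and lid above 0.5 N).
It fails at once if the robot touches or lifts a can (contact force between any of the fingers, the arm and can1 above 0.5 N or contact force between any of the fingers, the arm and can2 above 0.5 N or height (world z) of any of can1, can2 above 0.1 m).
It fails at once if the bottle, jar or cup is moved by more than 20 mm (distance of any of sauce_bottle, pickle_jar, noodle_cup from where it was at the start of the episode above 0.02 m).
It also fails if it takes over 38 s, if anything falls off the work surface, if the arm or the gripper's body presses on something with over 40 N, if the wrist force passes 120 N, or if a joint passes its speed limit or range.

## Working session

There is one attempt and no reset: what is moved stays moved. The work goes in short steps, Python scripts to look and compute and a shell command to move; the robot and the scene stay as the last step left them, time stands still between calls to the robot, and variables do not carry over. Pictures are saved under pics/ and viewed, at most 10 in all, crops included, and the job is handed in when it is done.

```bash
mkdir -p pics; cat > h.py <<'E'
import numpy as np, cv2
from workcell import get_obs, cams, ticket, boxes_of, ctrl
from scipy.spatial.transform import Rotation as Ro
def snap(n):
    o=get_obs(); im,d=cams.get_image(n); c=cams.get_calibration(n)
    K=np.array(c['mtx'])
    if 'R' in c: R=np.array(c['R']);t=np.array(c['t']).ravel(); A=R.T; b=-R.T@t
    else:
        M=np.array(c['mount']); Rt=Ro.from_rotvec(o['orientation']).as_matrix()
        A=Rt@M[:3,:3]; b=Rt@M[:3,3]+np.array(o['ee_pos'])
    return im,d,K,A,b
def pt(s,u,v,z=None,r=2):
    im,d,K,A,b=s
    ray=np.linalg.inv(K)@[u,v,1]
    if z is not None:
        w=A@ray; return b+w*(z-b[2])/w[2]
    p=d[int(v)-r:int(v)+r+1,int(u)-r:int(u)+r+1]; p=p[p>0]
    return A@(ray*np.median(p))+b if len(p) else None
def cloud(s):
    im,d,K,A,b=s
    v,u=np.mgrid[:d.shape[0],:d.shape[1]]
    r=np.stack([(u-K[0,2])/K[0,0],(v-K[1,2])/K[1,1],np.ones_like(d)],-1)*d[...,None]
    P=r@A.T+b; P[d==0]=np.nan
    return P
E
python3 - <<'E'
from h import *
print(get_obs())
ims=[]
for n in ['side','top','wrist']:
    s=snap(n); cv2.imwrite(f'pics/{n}.png',s[0][...,::-1])
    for k in ['dispenser','lever_pad','lever','lid','lid_edge','can1','sauce_bottle','pickle_jar','noodle_cup']:
        for q in boxes_of(n,k)[:2]:
            p=pt(s,*q['centre']); print(n,k,round(q['score'],2),np.round(q['centre']),None if p is None else p.round())
E
```

```text
{'t': 0.0, 'qpos': array([ 1.20903855e+00,  4.23863441e-01,  1.63067428e+00,  7.44138144e-06,
        1.08856969e+00, -1.89892431e-02]), 'qvel': array([-1.33057922e-03, -1.29622454e-03,  1.11776989e-04, -1.68338648e-03,
        5.29530482e-05,  4.19093477e-04]), 'joint_torque': array([ 8.53808979e-05, -5.44632518e+01, -2.73675352e+01,  6.43947744e-02,
        2.26278871e-02, -1.28284523e-04]), 'ee_pos': array([209.83531446, 588.14624963, 221.89374783]), 'orientation': array([-5.35742845e-01, -3.09527657e+00,  2.33422148e-03]), 'ft_force': array([-0.18445705, -0.15701828, -1.12877988]), 'moment': array([-0.02187445,  0.01350266,  0.028488  ]), 'grasp_force': 0.0, 'width': 88.09907182933853}
side dispenser 0.97 [273. 201.] [614. 168.  44.]
side lever_pad 0.98 [245. 205.] [555. 224.   5.]
side lever 0.86 [244. 204.] [555. 232.   1.]
side lid 0.66 [265. 173.] [612. 210. 110.]
side lid_edge 0.62 [264. 179.] [602. 196. 107.]
side sauce_bottle 0.93 [309. 173.] [723. 167.  98.]
side pickle_jar 0.91 [274. 278.] [485. -78.  87.]
side pickle_jar 0.69 [307. 172.] [718. 172.  98.]
side noodle_cup 0.62 [204. 163.] [494. 341.  95.]
top dispenser 0.93 [238. 194.] [598. 160. 103.]
top lever_pad 0.61 [254. 229.] [522. 127. 111.]
top lever_pad 0.61 [239. 194.] [599. 160. 102.]
top lever 0.75 [256. 238.] [505. 123. 112.]
top lid 0.89 [206. 183.] [622. 228. 112.]
top lid_edge 0.98 [208. 187.] [614. 223. 111.]
top sauce_bottle 0.98 [226. 133.] [726. 182. 125.]
top pickle_jar 0.93 [337. 240.] [494. -48.  90.]
top pickle_jar 0.5 [225. 133.] [726. 183. 124.]
top noodle_cup 0.66 [138. 241.] [505. 378.  98.]
```

View pics/top.png

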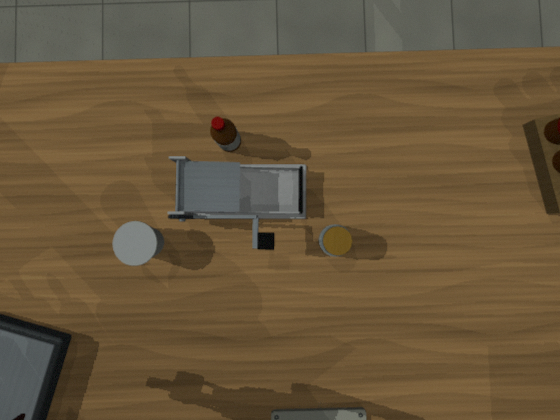

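View pics/side.png

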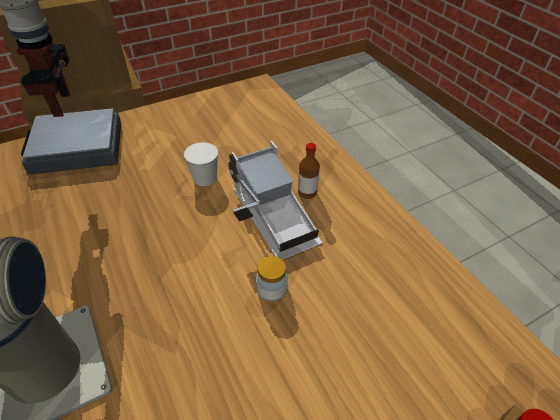

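The top view shows the dispenser (175–305, 157–220) with its tray to the right (world -y), the black pad at (266,241), the jar at (336,240), the cup at (137,243) and the bottle at (225,133). The side view agrees.

```bash
python3 - <<'E'
from h import *
s=snap('top'); P=cloud(s); im=s[0].astype(int)
m=np.zeros(im.shape[:2],bool); m[225:258,252:282]=1
pad=m&(im.max(-1)<45)&(P[...,2]>60)
v,u=np.nonzero(pad); print('pad px',len(u),u.min(),u.max(),v.min(),v.max(),'pt',np.nanmedian(P[pad],0).round(1), np.nanmin(P[pad],0).round(),np.nanmax(P[pad],0).round())
q=P[pad]; A=np.c_[q[:,:2],np.ones(len(q))]; print('plane',np.linalg.lstsq(A,q[:,2],rcond=None)[0])
uv=np.c_[u,v].astype(np.float32); print(cv2.minAreaRect(uv)); print('ray z117',pt(s,u.mean(),v.mean(),117).round(1))
# lid region
L=np.zeros_like(m); L[155:225,165:310]=1
lid=L&(P[...,2]>100)&(P[...,2]<135); v,u=np.nonzero(lid); Q=P[lid]
r=cv2.minAreaRect(Q[:,:2].astype(np.float32)); print('z>100 rect',r, np.nanmedian(Q[:,2]))
foot=L&(P[...,2]>20); r=cv2.minAreaRect(P[foot][:,:2].astype(np.float32)); print('disp rect',r)
print(cv2.boxPoints(r))
for n in ['wrist']:
    M=np.array(cams.get_calibration(n)['mount']); print(M.round(2))
big=cv2.resize(s[0][120:280,120:380],None,fx=3,fy=3,interpolation=2); cv2.imwrite('pics/topc.png',big[...,::-1])
E
```

```text
pad px 256 258 273 233 248 pt [498.1 103.6 117.1] [482.  88. 110.] [514. 120. 121.]
plane [-1.65202950e-02 -1.59338141e-01  1.41871451e+02]
((265.5, 240.5), (15.0, 15.0), 90.0)
ray z117 [498.1 103.7 117. ]
z>100 rect ((607.3348999023438, 210.42176818847656), (193.0536346435547, 130.98219299316406), 84.16031646728516) 111.62820375662301
disp rect ((604.373779296875, 166.8741455078125), (286.60028076171875, 137.5691680908203), 86.72100067138672)
[[527.5053    27.74295 ]
 [664.8493    19.874268]
 [681.24225  306.00534 ]
 [543.89825  313.87402 ]]
[[  -0.     -0.97   -0.25   69.3 ]
 [   1.     -0.     -0.      0.59]
 [  -0.     -0.25    0.97 -164.03]
 [   0.      0.      0.      1.  ]]
```

View pics/topc.png

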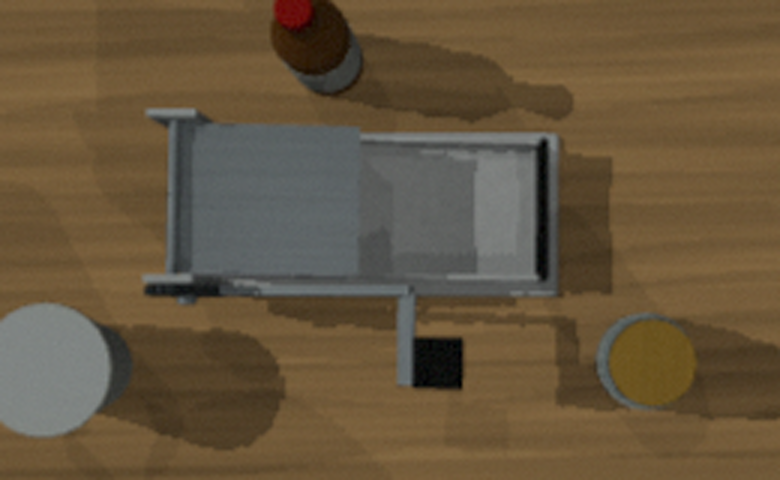

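Pad centre is at world (498, 104, 117). The measured slope of 0.16 and height both match the given values, and the yaw is about 0. I'll approach with shut fingers and tool y along world y, which needs a spin of +0.345.

```bash
python3 -m creep '[0.018,-0.03,0,0.035, 0.036,-0.06,0,0.07, 0.054,-0.09,0,0.105, 0.072,-0.12,0,0.14, 0.09,-0.15,0,0.175, 0.108,-0.18,0,0.21, 0.126,-0.21,0,0.245, 0.144,-0.24,0,0.28, 0.162,-0.27,0,0.315, 0.18,-0.3,0,0.345]' 0
python3 -m creep '[0.018,-0.03,0,0, 0.036,-0.06,0,0, 0.054,-0.09,0,0, 0.072,-0.12,0,0, 0.09,-0.15,-0.01,0, 0.1,-0.17,-0.02,0, 0.108,-0.184,-0.03,0, 0.108,-0.184,-0.04,0, 0.108,-0.184,-0.05,0, 0.108,-0.184,-0.05,0]' 0
python3 - <<'E'
from h import *
o=get_obs(); print(o['t'],o['ee_pos'],o['orientation'],o['ft_force'],o['width'])
s=snap('wrist'); cv2.imwrite('pics/w1.png',s[0][...,::-1])
im,d,K,A,b=s
c=lambda X:(K@(A.T@(np.array(X)-b)))
for X in ([498,104,117],o['ee_pos']): p=c(X); print(p[:2]/p[2])
for q in boxes_of('wrist','lever_pad')[:2]: print(q, pt(s,*q['centre']), pt(s,*q['centre'],117))
E
```

```text
t: 2.38
ee_pos: [390.7, 287.1, 222.9]
orientation: [-0.007, 3.141, 0.0]
ft_force: [0.9, 0.2, 0.9]
width: 24.7
grasp_force: 0.0
t: 3.22
ee_pos: [496.4, 104.8, 170.7]
orientation: [0.003, -3.138, 0.001]
ft_force: [-0.5, -0.3, -0.2]
width: 0.5
grasp_force: 0.0
3.2167 [496.44804442 104.82816544 170.74551098] [ 3.16354678e-03 -3.13814249e+00  6.03787173e-04] [-0.5417439  -0.2989889  -0.16887112] 0.511324705430619
[274.20446158 225.7472155 ]
[274.91722396 251.54791508]
{'centre': [399.8, 272.4], 'score': 0.78} [549.12116903 214.06409549  91.12295605] [536.2676105 202.5689238 117.       ]
```

View pics/w1.png

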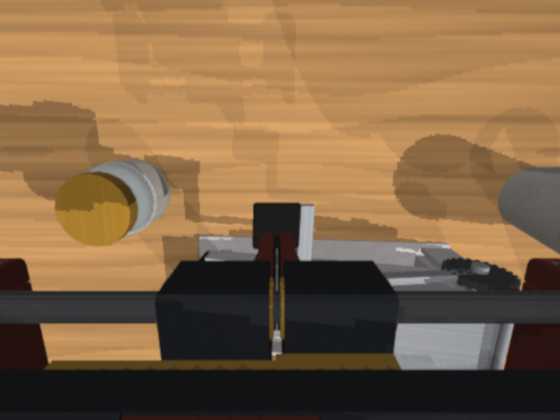

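The wrist view shows the pad at columns 253–301, rows 203–248, under the shut fingertips where I expected it, with the jar at the left and clear. Descending onto the pad now.

```bash
python3 -m creep '[0.001,-0.001,-0.012,0, 0.001,-0.001,-0.024,0, 0.001,-0.001,-0.036,0, 0.001,-0.001,-0.044,0, 0.001,-0.001,-0.05,0, 0.001,-0.001,-0.054,0, 0.001,-0.001,-0.058,0, 0.001,-0.001,-0.062,0, 0.001,-0.001,-0.066,0, 0.001,-0.001,-0.066,0]' 0
```

```text
t: 4.15
ee_pos: [499.3, 103.6, 106.4]
orientation: [-0.003, 3.141, 0.0]
ft_force: [0.1, -0.9, 1.3]
width: 0.6
grasp_force: 0.1
```

```bash
python3 -m creep '[0,0,-0.005,0, 0,0,-0.01,0, 0,0,-0.015,0, 0,0,-0.02,0, 0,0,-0.025,0, 0,0,-0.03,0, 0,0,-0.035,0, 0,0,-0.038,0, 0,0,-0.041,0, 0,0,-0.041,0]' 0
python3 - <<'E'
from h import *
ss=[snap(n) for n in ('side','top')]
cv2.imwrite('pics/p1.png',np.hstack([cv2.resize(ss[0][0][120:280,180:340],(400,400)),cv2.resize(ss[1][0][120:280,150:310],(400,400))])[...,::-1])
o=get_obs();print(o['ee_pos'],o['ft_force'])
E
```

```text
t: 4.98
ee_pos: [499.3, 104.0, 65.3]
orientation: [-0.003, 3.141, 0.001]
ft_force: [2.6, 1.0, 4.1]
width: 0.6
grasp_force: 2.0
[499.34799999 103.96995291  65.74455027] [2.52603733 1.08325099 4.8246174 ]
```

View pics/p1.png

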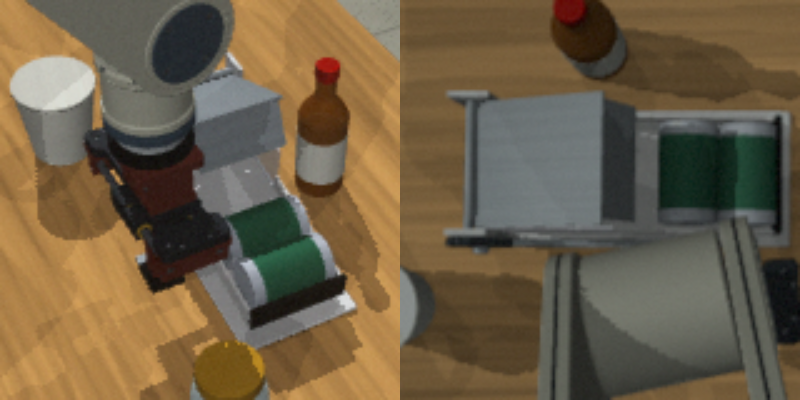

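The lid is up, and both cans are in the tray against the stop (right crop: cans at x≈690 and 745). I'll hold to settle, then measure.

```bash
python3 -m creep '[0,0,-0.002,0, 0,0,-0.002,0, 0,0,-0.002,0, 0,0,-0.002,0, 0,0,-0.002,0, 0,0,-0.002,0, 0,0,-0.002,0, 0,0,-0.002,0]' 0
python3 - <<'E'
from h import *
s=snap('top'); P=cloud(s); im=s[0].astype(int)
m=(im[...,1]>im[...,0]+20)&(abs(P[...,0]-613)<60)&(abs(P[...,1]-85)<80)&(P[...,2]>40)
Q=P[m]; print(len(Q),np.percentile(Q,[1,50,99],axis=0).round())
for y in range(30,150,8):
    q=Q[abs(Q[:,1]-y)<4]; print(y-173,len(q), q[:,2].max().round(1) if len(q) else '')
E
```

```text
t: 5.75
ee_pos: [499.2, 103.7, 63.7]
orientation: [-0.003, 3.141, 0.0]
ft_force: [1.4, 2.3, 5.1]
width: 0.7
grasp_force: 2.1
927 [[578.  30.  63.]
 [612.  67.  80.]
 [642. 126.  89.]]
-143 39 73.2
-135 98 78.7
-127 108 81.7
-119 106 86.4
-111 102 83.9
-103 60 80.3
-95 14 74.6
-87 33 82.4
-79 71 87.6
-71 96 91.1
-63 89 89.0
-55 78 87.6
-47 33 82.9
-39 0 
-31 0
```

Cans are at y ≈ -118 and -69 in the dispenser's frame, both inside the limits. Easing the lever up at about 36 mm/s.

```bash
python3 -m creep '[0,0,0.003,0, 0,0,0.006,0, 0,0,0.009,0, 0,0,0.012,0, 0,0,0.015,0, 0,0,0.018,0, 0,0,0.021,0, 0,0,0.024,0, 0,0,0.027,0, 0,0,0.03,0]' 0
python3 -m creep '[0,0,0.003,0, 0,0,0.006,0, 0,0,0.009,0, 0,0,0.012,0, 0,0,0.014,0, 0,0,0.016,0, 0,0,0.018,0, 0,0,0.020,0, 0,0,0.022,0, 0,0,0.024,0]' 0
python3 -m creep '[0,0,0.002,0, 0,0,0.004,0, 0,0,0.006,0, 0,0,0.008,0, 0,0,0.01,0, 0,0,0.012,0, 0,0,0.014,0, 0,0,0.02,0, 0,0,0.03,0, 0,0,0.04,0]' 0
python3 -m creep '[0,0,0.03,0, 0,0,0.06,0, -0.03,0,0.07,0, -0.06,0,0.07,0, -0.09,0,0.07,0, -0.12,0,0.07,0, -0.15,0,0.07,0, -0.15,0,0.07,0, -0.15,0,0.07,0, -0.15,0,0.07,0]' 0
python3 - <<'E'
from h import *
ss=[snap(n) for n in ('side','top')]; P=cloud(ss[1]); im=ss[1][0].astype(int)
cv2.imwrite('pics/p2.png',np.hstack([cv2.resize(ss[0][0][120:300,180:360],(400,400)),cv2.resize(ss[1][0][120:280,150:310],(400,400))])[...,::-1])
r=P[225:258,252:282]; pad=(im[225:258,252:282].max(-1)<45)&(r[...,2]>60)&(r[...,2]<135)
print('pad',pad.sum(),np.nanmedian(r[pad],0))
for n,s in zip(('side','top'),ss):
    for k in ('sauce_bottle','pickle_jar','noodle_cup'): print(n,k,[np.round(q['centre']) for q in boxes_of(n,k)[:1]])
E
```

```text
t: 6.63
ee_pos: [498.7, 103.7, 93.9]
orientation: [0.003, -3.141, -0.0]
ft_force: [0.8, -0.4, 3.6]
width: 0.5
grasp_force: 1.7
t: 7.47
ee_pos: [499.1, 103.6, 117.9]
orientation: [-0.003, 3.141, 0.0]
ft_force: [0.7, 2.2, 3.1]
width: 0.4
grasp_force: 1.4
t: 8.3
ee_pos: [498.9, 103.6, 158.5]
orientation: [0.003, -3.141, 0.0]
ft_force: [-0.4, -0.6, 0.5]
width: 0.5
grasp_force: 0.0
t: 9.13
ee_pos: [350.3, 103.9, 228.8]
orientation: [-0.004, 3.139, 0.001]
ft_force: [-0.7, 0.2, -0.1]
width: 0.4
grasp_force: 0.0
pad 256 [498.10936501 103.70589971 117.1079828 ]
side sauce_bottle [array([310., 172.])]
side pickle_jar [array([271., 276.])]
side noodle_cup [array([202., 159.])]
top sauce_bottle [array([224., 133.])]
top pickle_jar [array([337., 239.])]
top noodle_cup [array([137., 242.])]
```

View pics/p2.png

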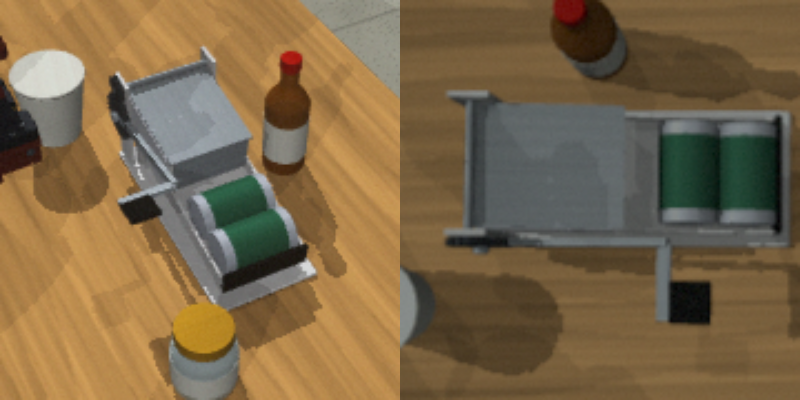

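The lid is shut, the pad is back at (498, 104, 117), the cans lie in the tray and the other items haven't moved. The arm is clear, so I'm handing in.

```bash
python3 -c "
from workcell import ticket; print(ticket.close_job())"
```

```text
the job is handed in; nothing more can be done
None
```

I pressed the lever until both cans rolled into the tray, eased it back up so the lid shut gently, moved the arm clear and handed the job in at about 9.5 s; no verdict was shown.

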